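# Line up the screw-cap containers by width

### The job

Stand the four screw-cap containers that are loose on the bench (three clear bottles and a slim tube; not the tubes in the rack) upright on the four black pads of the aluminium rail, one centred on each pad, in order of width: the widest on the pad next to the upright steel end stop, then narrower and narrower towards the open end of the rail. Do not let any of them fall over on the way, and let go of them all at the end.

Things in the scene. Friction and masses are not known exactly. Their poses are not given: they have to be found in the camera images.
- widest_mid (a point): The widest container: squat clear bottle with a large blue screw cap, upright, loose on the bench. Point at its middle, on its axis, half-way up (58.5 mm above its underside); z axis up. Round, 69 mm wide over the body, cap 57 mm (the cap is the top 32 mm), 117 mm tall. Under 0.3 kg.
- wide_mid (a point): The second widest container: clear bottle with a white ribbed screw cap, upright, loose on the bench. Point at its middle, on its axis, half-way up (50.5 mm above its underside); z axis up. Round, 57 mm wide over the body, cap 52 mm (the cap is the top 27 mm), 101 mm tall. Under 0.3 kg.
- narrow_mid (a point): The third widest container: clear bottle with a blue screw cap, upright, loose on the bench. Point at its middle, on its axis, half-way up (53.5 mm above its underside); z axis up. Round, 45 mm wide over the body, cap 41 mm (the cap is the top 29 mm), 107 mm tall. Under 0.3 kg.
- narrowest_mid (a point): The narrowest container: slim clear flat-bottomed tube with an orange screw cap, upright, loose on the bench. Point at its middle, on its axis, half-way up (51.5 mm above its underside); z axis up. Round, 21 mm wide over the body, cap 24 mm (the cap is the top 15 mm), 103 mm tall. Under 0.3 kg.
- pad_a: Identical round black rubber pad, 72 mm across, with a thin steel ring and centre dot, one of four in a row along the rail, 90 mm apart. Letters say nothing about the order in the row: go by position. Origin: centre of its underside, 8 mm above the bench; the face a container stands on is 12 mm above the bench. Fixed.
- pad_b: Identical round black rubber pad, 72 mm across, with a thin steel ring and centre dot, one of four in a row along the rail, 90 mm apart. Letters say nothing about the order in the row: go by position. Origin: centre of its underside, 8 mm above the bench; the face a container stands on is 12 mm above the bench. Fixed.
- pad_c: Identical round black rubber pad, 72 mm across, with a thin steel ring and centre dot, one of four in a row along the rail, 90 mm apart. Letters say nothing about the order in the row: go by position. Origin: centre of its underside, 8 mm above the bench; the face a container stands on is 12 mm above the bench. Fixed.
- pad_d: Identical round black rubber pad, 72 mm across, with a thin steel ring and centre dot, one of four in a row along the rail, 90 mm apart. Letters say nothing about the order in the row: go by position. Origin: centre of its underside, 8 mm above the bench; the face a container stands on is 12 mm above the bench. Fixed.
- end_stop: Upright steel plate across one end of the rail (at either end, it varies), 64 x 10 mm from above, its top 40 mm above the bench. Origin: centre of its underside, 8 mm above the bench, on the rail's centre line. The centre of the nearest pad is 50 mm from it, the others 140, 230 and 320 mm. Fixed.
- rail: Flat aluminium bar lying on the bench across the robot's front, 72 x 400 mm, 8 mm thick, carrying the four pads and the end stop. Origin: centre of its underside; y axis along the rail. Fixed.
There are look-alikes about, which are no part of the job. What is shaped like the part that bears wide_mid but red or yellow is not meant.

How it is judged:
By the outcome, as a careful person would: the job done as asked, in the order asked, and still so for the second after the job is handed in, with the robot touching nothing.
It also fails if it takes over 115 s, if anything falls off the work surface, if the arm or the gripper's body presses on something with over 40 N, if the wrist force passes 120 N, or if a joint passes its speed limit or range.

### The arm

A 6-joint arm with a two-finger parallel gripper is mounted at the origin on a cart in front of the work surface, level with it; the furniture and walls round the work are solid. World frame = base frame: x ahead of the robot, y to its left, z up, the work surface at z = 0. Lengths are in m, angles in rad, forces in N, time in s.
With the tool pointing down it reaches from about 0.3 to 0.775 m from the base axis. Payload 14.6 kg.
Tool frame: the origin (TCP) lies at the very end of the fingers, on their centre line; the grasp point (between the pads) lies 19 mm behind it; z points along the fingers, y is the line along which they close (so a half turn about z gives the same grasp; the last joint's range is limited). The gripper opens to 94 mm and grips with 3 to 60 N. Pads are 16 mm wide; open, the fingers measure 119 mm over their backs; the gripper's body (75 mm by 177 mm) begins 78 mm behind the grasp point.
Start: joints at [1.173, 0.3, 1.521, -0, 1.321, -0.067], TCP at [0.179, 0.52, 0.179] pointing down, gripper open.
Joint ranges: [-3.03, 3.03], [-0.79, 2.21], [0.23, 2.52], [-1.04, 4.18], [0, 3.07], [-2.55, 2.55]. Speed limits (rad/s): [2.22, 2.22, 2.57, 3.14, 3.14, 3.14].

### API

Orientations are given as [roll, pitch, yaw] about the fixed x, y, z axes, in that order (R = Rz(yaw) Ry(pitch) Rx(roll)).
In Python, from station import * gives the robot as it stands.
- The arm moves only by the tool jog_arm, never from a script. Its argument "rows" is a list of rows, each a list of 3 entries, a list of its own where there are three numbers: the shift along the tool's x, y, z in m, then the turn about the tool's z in degrees, then the finger opening in m, from 0 to 0.094. A call has 1 to 12 rows; each row shifts and turns the commanded pose from where the row before left it, along the tool's axes as they then stand; what a row does not reach is not made up. A row lasts 1/12 s, in which the tool goes at most 41.7 mm and 7.16 degrees, less where a joint would pass 70% of its speed; a pose out of reach is approached as far as the arm can. A call is refused whole if a number of a shift passes 0.0417 or a number of a turn 7.16, either way. A call with a gripper value outside its range is refused whole. The fingers move at their own pace and stop on an object; "squeeze" is the grip in N (left out, the last holds). Time passes only in rows, so rows that do not move let the fingers close. It gives the time, the measured TCP pose, the force, the opening and the grip force at its end, in the units of the state.
- get_obs(): the state, without advancing time (a new reading comes with each control period).
- camera(name): name is "scene" or "side" or "wrist"; returns a dict with "image" (480x640x3 uint8, red, green, blue), "range_z" (480x640 float32, m along the optical axis (not along the pixel's ray), 0 where there is no reading), "K" (3x3 intrinsics, pixels), "k1" (the pictures are not rectified: a ray, as slopes to the right and down, at radius r is drawn at 1 + k1 r^2 times it, then the intrinsics apply), "world_from_camera" (4x4, takes a point from camera to world coordinates); the wrist camera has in their place "T_tool_cam" (4x4, takes a point from camera to tool coordinates, whose origin is the TCP and whose axes are the flange's). Camera axes: x right, y up, looking along -z (the intrinsics and any distortion apply to the point x, -y, -z); pixel columns grow to the right and rows downward; lengths in m; the calibration is good to about 2 mm. A picture is of the moment at which its call begins: read the wrist's pose just before it.
- hand_in(): hands the job in; it is judged then, once.
Trained networks look in a picture, given as the dict that the camera call returned (one of the last four; its "shot" number tells which), for a name from the list of things; names that differ only in an ending like _2 or _b are one class to them, and where a whole thing is asked for, a point or a joint stands for the part that bears it (a point fixed in the world has none). Each returns a list of dicts, best first, with "p" (0 to 1); they miss things now and then, are a little off and sometimes report something else, mostly with a low value. They report only what shows in the picture. A call takes as long as a camera call. They do not tell look-alikes from the thing itself.
- search_frame(label, picture): "at" ([column, row] as shares, 0 to 1, of the picture: columns of its width, rows of its height, amid what is visible of it).
- spot_point(label, picture): "at" ([column, row] as shares, 0 to 1, of the picture: columns of its width, rows of its height: a listed point, or the origin of a listed thing).
The state is a dict: "time_s": time; "qpos": joint angles; "joint_vel": joint speeds; "tau": joint torques, N m; "ee_pos": TCP position; "eef_rot": TCP orientation; "force": force on the tool from outside, world axes, zero at the start; "moment": the same for the moment, N m; "grip_width": finger opening in m; "grip_force": force on a finger pad.
Only numpy, scipy, OpenCV 4.12 (cv2) and the standard library are available. Lean on these libraries where they do the work, as an engineer would, in place of code of your own. Each camera call takes 0.05 s, during which the arm holds its last target. There are 200 camera calls.

## Working session

There is one attempt and no reset: what is moved stays moved. The work goes in short steps, Python scripts to look and compute and a tool call to move; the robot and the scene stay as the last step left them, time stands still between calls to the robot, and variables do not carry over. Pictures are saved under pics/ and viewed, at most 14 in all, crops included, and the job is handed in when it is done.

Besides the shell and the picture viewer there is one more tool, called after ">>>" in YAML: its name, and indented under it one key for each argument. jog_arm: Moves the arm, as the interface text tells. Its arguments: {"type":"object","properties":{"rows":{"type":"array","items":{"type":"array"}},"squeeze":{"type":"number"}},"required":["rows"]}

```bash
mkdir -p pics
cat > h.py <<'E'
from station import *
import numpy as np, cv2
from scipy.spatial.transform import Rotation as R
def pose(o):
    T=np.eye(4);T[:3,:3]=R.from_euler('xyz',o['eef_rot']).as_matrix();T[:3,3]=o['ee_pos'];return T
def wfc(c,o=None):
    return np.array(c['world_from_camera']) if 'world_from_camera' in c else pose(o)@np.array(c['T_tool_cam'])
def ray(c,u,v,T):
    K=np.array(c['K']);d=np.array([c['k1'],0,0,0,0],float)
    x,y=cv2.undistortPoints(np.array([[[u,v]]],float),K,d)[0,0]
    return T[:3,3],T[:3,:3]@np.array([x,-y,-1])
def atz(c,u,v,z,T):
    p,d=ray(c,u,v,T);return p+d*(z-p[2])/d[2]
def byrange(c,u,v,T):
    p,d=ray(c,u,v,T);return p+d*c['range_z'][int(round(v)),int(round(u))]
def save(c,n): cv2.imwrite('pics/'+n,cv2.cvtColor(c['image'],cv2.COLOR_RGB2BGR))
Z={'widest_mid':.0585,'wide_mid':.0505,'narrow_mid':.0535,'narrowest_mid':.0515,'pad_a':.008,'end_stop':.008,'rail':0}
E
python3 - <<'E'
from h import *
o=get_obs();print(o['ee_pos'],o['eef_rot'],o['grip_width'])
for n in('scene','side','wrist'):
    o=get_obs();c=camera(n);save(c,n+'0.png');T=wfc(c,o);print(n,T[:3,3].round(3),c['K'][0],c['k1'])
    for l,z in Z.items():
        for r in spot_point(l,c):
            if r['p']<.2: continue
            u,v=r['at'][0]*640,r['at'][1]*480
            print(l,round(r['p'],2),int(u),int(v),atz(c,u,v,z,T)[:2].round(3))
E
```

```text
[0.17852932 0.51989893 0.17847884] [-3.14040930e+00 -1.06667277e-04  2.81072399e+00] 0.0938941126570943
scene [ 0.169 -0.406  0.801] [476.54118851   0.         320.36574173] -0.0344847805953504
widest_mid 0.8 448 306 [0.679 0.011]
wide_mid 0.78 212 177 [0.388 0.64 ]
wide_mid 0.76 315 214 [0.567 0.388]
wide_mid 0.71 207 163 [0.395 0.711]
narrow_mid 0.93 396 288 [0.613 0.098]
narrow_mid 0.39 343 337 [0.455 0.04 ]
narrowest_mid 0.76 454 355 [ 0.621 -0.083]
pad_a 0.97 342 339 [0.468 0.064]
pad_a 0.86 295 284 [0.446 0.236]
pad_a 0.83 368 372 [ 0.477 -0.023]
pad_a 0.75 318 309 [0.46  0.152]
end_stop 0.68 284 268 [0.444 0.293]
rail 0.76 334 324 [0.474 0.108]
side [-0.46  -0.103  1.117] [496.14055916   0.         323.0880199 ] -0.04816062010774558
widest_mid 0.64 432 227 [0.688 0.02 ]
narrow_mid 0.66 398 237 [0.611 0.106]
narrowest_mid 0.57 460 249 [ 0.636 -0.081]
pad_a 0.91 362 277 [0.461 0.166]
pad_a 0.69 336 273 [0.444 0.243]
pad_a 0.63 432 287 [ 0.496 -0.034]
pad_a 0.58 398 283 [0.475 0.06 ]
end_stop 0.39 321 266 [0.455 0.295]
rail 0.8 380 285 [0.457 0.109]
wrist [0.107 0.546 0.386] [367.44220724   0.         314.00681973] -0.050718461089479465
pad_a 0.58 181 477 [0.453 0.241]
```

View pics/scene0.png

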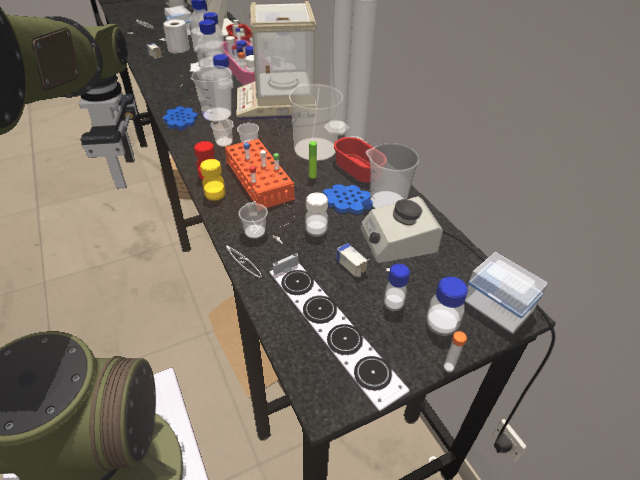

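View pics/side0.png

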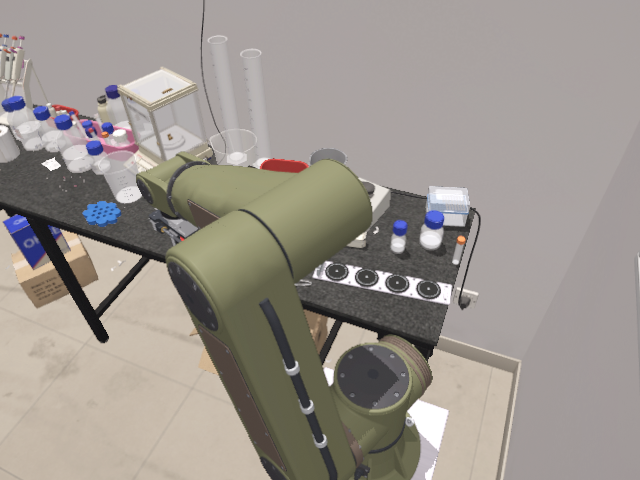

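The scene picture shows the white-cap bottle at (316,214), the blue-cap ones at (396,288) and (447,306), and the orange-cap tube at (454,355). The end stop is at (284,268), the +y end of the rail. The red and yellow bottles at (205,165) are decoys. The side picture agrees.

Run:
```python
from h import *
P=[]
H=np.zeros((130,110)) # y from -.2.. , x .35...9 at 1cm/… 
cs=[]
for n in('scene','side'):
    c=camera(n);T=wfc(c);cs.append((c,T))
    K=np.array(c['K']);v,u=np.mgrid[0:480,0:640];pts=np.stack([u,v],-1).reshape(-1,1,2).astype(float)
    xy=cv2.undistortPoints(pts,K,np.array([c['k1'],0,0,0,0.]))[:,0]
    z=c['range_z'].ravel();d=np.c_[xy[:,0],-xy[:,1],-np.ones(len(xy))]*z[:,None]
    w=d@T[:3,:3].T+T[:3,3];w=w[z>0]
    P.append(w)
    m=(abs(w[:,0]-.55)<.2)&(abs(w[:,1]-.15)<.3)&(abs(w[:,2])<.02);print(n,'bench z',np.median(w[m&(w[:,2]<.006),2]))
    pads=[]
    for r in spot_point('pad_a',c)[:4]:
        p=atz(c,r['at'][0]*640,r['at'][1]*480,.008,T);pads.append(p[:2])
    pads=np.array(sorted(pads,key=lambda p:-p[1]));k=np.arange(4)
    fx=np.polyfit(k,pads[:,0],1);fy=np.polyfit(k,pads[:,1],1);print('pads',fx.round(4),fy.round(4),np.hypot(fx[0],fy[0]).round(4))
    for nm,cx,cy,zt,r0 in(('widest',.683,.015,.105,.03),('wide',.567,.388,.09,.028),('narrow',.612,.102,.095,.024),('nst',.628,-.082,.094,.016)):
        q=w[(np.hypot(w[:,0]-cx,w[:,1]-cy)<.05)&(abs(w[:,2]-zt)<.009)]
        if len(q)>5: print(nm,len(q),q[:,:2].min(0).round(3),q[:,:2].max(0).round(3), 'topz',w[(np.hypot(w[:,0]-cx,w[:,1]-cy)<.04),2].max().round(3))
w=np.vstack(P)
for x in np.arange(.40,.86,.02):
    print('%.2f'%x,end=' ')
    for y in np.arange(.5,-.2,-.02):
        m=(abs(w[:,0]-x)<.01)&(abs(w[:,1]-y)<.01)
        print('%3d'%(np.percentile(w[m,2],95)*1000) if m.any() else ' --',end=' ')
    print()
print(wfc(cs[0][0])[:3,2])
c=camera('wrist');print(np.array(c['T_tool_cam']).round(3))
```

```text
scene bench z -0.0006869705462881348Traceback (most recent call last):
  File "<stdin>", line 17, in <module>
    raise TypeError("expected x and y to have same length")
TypeError: expected x and y to have same length
```

Run:
```python
from h import *
P=[]
for n in('scene','side'):
    c=camera(n);T=wfc(c)
    K=np.array(c['K']);v,u=np.mgrid[0:480,0:640];pts=np.stack([u,v],-1).reshape(-1,1,2).astype(float)
    xy=cv2.undistortPoints(pts,K,np.array([c['k1'],0,0,0,0.]))[:,0]
    z=c['range_z'].ravel();d=np.c_[xy[:,0],-xy[:,1],-np.ones(len(xy))]*z[:,None]
    w=d@T[:3,:3].T+T[:3,3];w=w[z>0]
    P.append(w)
    print(n,[atz(c,r['at'][0]*640,r['at'][1]*480,.008,T)[:2].round(4) for r in spot_point('pad_a',c)[:4]])
    for nm,cx,cy,zt in(('widest',.683,.015,.105),('wide',.567,.388,.09),('narrow',.612,.102,.095),('nst',.628,-.082,.094)):
        q=w[(np.hypot(w[:,0]-cx,w[:,1]-cy)<.05)&(abs(w[:,2]-zt)<.009)]
        if len(q)>5: print(nm,len(q),q[:,:2].min(0).round(3),q[:,:2].max(0).round(3), 'topz',w[(np.hypot(w[:,0]-cx,w[:,1]-cy)<.04),2].max().round(3))
w=np.vstack(P)
print('     ',*['%3d'%round(y*100) for y in np.arange(.5,-.2,-.02)])
for x in np.arange(.40,.86,.02):
    print('%.2f'%x,end=' ')
    for y in np.arange(.5,-.2,-.02):
        m=(abs(w[:,0]-x)<.01)&(abs(w[:,1]-y)<.01)
        print('%3d'%(np.percentile(w[m,2],95)*1000) if m.any() else ' --',end=' ')
    print()
c=camera('wrist');print(np.array(c['T_tool_cam']).round(3))
```

```text
scene [array([ 0.48  , -0.0249]), array([0.4501, 0.2424]), array([0.4704, 0.0642]), array([0.4672, 0.1579])]
widest 247 [ 0.65  -0.013] [0.701 0.04 ] topz 0.12
wide 197 [0.545 0.361] [0.596 0.411] topz 0.103
narrow 164 [0.595 0.081] [0.632 0.118] topz 0.109
nst 163 [ 0.612 -0.089] [ 0.635 -0.066] topz 0.105
side [array([0.4686, 0.0668]), array([0.4628, 0.1572]), array([ 0.4952, -0.0306]), array([0.4461, 0.2385])]
widest 87 [ 0.645 -0.01 ] [0.704 0.047] topz 0.123
narrow 63 [0.591 0.087] [0.62  0.124] topz 0.112
nst 43 [ 0.61  -0.086] [ 0.637 -0.064] topz 0.109
       50  48  46  44  42  40  38  36  34  32  30  28  26  24  22  20  18  16  14  12  10   8   6   4   2   0  -2  -4  -6  -8 -10 -12 -14 -16 -18
0.40   1  60  64  61  61   1   1   0   1   2   5   5   3   3   3   3   2   3   4   3   2   3   2   3   3   3   3   3   3   3   0  --  --  --  -- 
0.42   0  63  34   0  57   1   1   1   1   3  38  40  14  14  14  11  10  11  11   6   2   3   4   3   2   3   3   3   2   3  -1  --  --  --  -- 
0.44 -614  62  48 -611  62   1   1   1   1   1  40  38  15  16  15  12  15  15  16  13  11  15 
[... 2479 characters left out ...]
 -842  91  93  97  94  95  93  85   4   3   4   4   4  96  98 100  96  94  93  89  58  -1 -850 -849 -850 -849 
0.80  27 146 147  -- -851 -856  -- 109 147 -850  92  93  93  90  85  82  31   4   4   3   4   3  98  98  99  99  99  98  95  86  -1 -851 -848 -849 -851 
0.82  --  -- 146 143 -853  -- -866 147 148 -852 -615 -849 -857 -849   0   2   4   3   5   3   3   6  98  99  99  99 100  98  95   3   0 -846 -851 -847 -853 
0.84  64  -- 147 146 146 149 148 147 -851 -847 -845 -851 -850   0  18   2   4   2   2   4   3  80  97  98  98 100 100  94  79   0   0 -847 -850 -848 -848 
[[-0.001  0.966  0.259  0.076]
 [ 1.     0.001  0.     0.002]
 [-0.     0.259 -0.966 -0.207]
 [ 0.     0.     0.     1.   ]]
```

>>> jog_arm:
  rows:
    - [[0, 0, -0.014], 7.1, 0.094]
    - [[0, 0, -0.014], 7.1, 0.094]
    - [[0, 0, -0.014], 7.1, 0.094]
    - [[0, 0, -0.014], 7.1, 0.094]
    - [[0, 0, -0.014], 7.1, 0.094]
    - [[0, 0, -0.014], 7.1, 0.094]
    - [[0, 0, -0.014], 7.1, 0.094]
    - [[0, 0, -0.014], 7.1, 0.094]
    - [[0, 0, -0.014], 7.1, 0.094]
    - [[0, 0, 0], 0, 0.094]
  squeeze: 25

```text
time_s: 2.38
ee_pos: [0.1789, 0.5208, 0.3077]
eef_rot: [3.14, -0.004, 1.689]
force: [0.0, -0.5, 0.3]
grip_width: 0.0939
grip_force: 0.0
```

```bash
cat > g.py <<'E'
import sys
from h import *
o=get_obs();T=pose(o);t=np.array([float(a) for a in sys.argv[1:4]])
d=T[:3,:3].T@(t-T[:3,3]);print('pos',T[:3,3].round(4),'yaw',round(o['eef_rot'][2],4),'tool delta',d.round(4),'t',o['time_s'],'q',np.round(o['qpos'],2))
E
python3 g.py .55 .19 .30
```

```text
pos [0.1789 0.5208 0.3077] yaw 1.6894 tool delta [-0.3724  0.3294  0.007 ] t 2.3833 q [1.17 0.24 1.31 0.   1.59 1.05]
```

>>> jog_arm:
  rows:
    - [[-0.029, 0.0265, 0], 0, 0.094]
    - [[-0.029, 0.0265, 0], 0, 0.094]
    - [[-0.029, 0.0265, 0], 0, 0.094]
    - [[-0.029, 0.0265, 0], 0, 0.094]
    - [[-0.029, 0.0265, 0], 0, 0.094]
    - [[-0.029, 0.0265, 0], 0, 0.094]
    - [[-0.029, 0.0265, 0], 0, 0.094]
    - [[-0.029, 0.0265, 0], 0, 0.094]
    - [[-0.029, 0.0265, 0], 0, 0.094]
    - [[-0.029, 0.0265, 0], 0, 0.094]
    - [[-0.029, 0.0265, 0], 0, 0.094]
    - [[0, 0, 0], 0, 0.094]

```text
time_s: 3.38
ee_pos: [0.511, 0.2356, 0.3031]
eef_rot: [-3.14, 0.001, 1.696]
force: [-0.5, -0.6, 0.3]
grip_width: 0.0941
grip_force: 0.0
```

>>> jog_arm:
  rows:
    - [[0, 0, 0], 0, 0.094]
    - [[0, 0, 0], 0, 0.094]

```text
time_s: 3.55
ee_pos: [0.5072, 0.2401, 0.3043]
eef_rot: [-3.141, 0.0, 1.698]
force: [0.3, 0.6, 0.2]
grip_width: 0.0941
grip_force: 0.0
```

```bash
cat > w.py <<'E'
import sys
from h import *
o=get_obs();print(o['time_s'],np.round(o['ee_pos'],4),np.round(o['eef_rot'],4));c=camera('wrist');save(c,sys.argv[1]);T=wfc(c,o)
for l,z in Z.items():
    for r in spot_point(l,c):
        if r['p']<.2: continue
        u,v=r['at'][0]*640,r['at'][1]*480
        print(l,round(r['p'],2),int(u),int(v),atz(c,u,v,z,T)[:2].round(4))
v,u=np.mgrid[0:480,0:640];pts=np.stack([u,v],-1).reshape(-1,1,2).astype(float)
xy=cv2.undistortPoints(pts,np.array(c['K']),np.array([c['k1'],0,0,0,0.]))[:,0]
z=c['range_z'].ravel();w=(np.c_[xy[:,0],-xy[:,1],-np.ones(len(xy))]*z[:,None])@T[:3,:3].T+T[:3,3];w=w[z>0]
for nm,cx,cy,zt in(('widest',.675,.015,.117),('wide',.568,.387,.101),('narrow',.612,.101,.107),('nst',.624,-.077,.103)):
    q=w[(np.hypot(w[:,0]-cx,w[:,1]-cy)<.045)&(abs(w[:,2]-zt)<.006)]
    if len(q)>5: print(nm,len(q),((q.min(0)+q.max(0))/2).round(4),np.ptp(q,0).round(3))
E
python3 w.py wrist1.png
```

```text
3.55 [0.5072 0.2401 0.3043] [-3.1407e+00  1.0000e-04  1.6980e+00]
widest_mid 0.57 410 375 [0.6742 0.018 ]
wide_mid 0.9 381 89 [0.5677 0.3894]
narrow_mid 0.63 379 313 [0.6137 0.1066]
narrow_mid 0.55 274 252 [0.4625 0.1751]
narrowest_mid 0.58 365 419 [ 0.625  -0.0714]
pad_a 0.95 273 192 [0.4492 0.2458]
pad_a 0.83 278 363 [ 0.4829 -0.0191]
pad_a 0.73 273 255 [0.4587 0.1556]
pad_a 0.68 279 314 [0.4771 0.0652]
pad_a 0.26 380 314 [0.6271 0.0848]
end_stop 0.6 273 156 [0.4451 0.2944]
rail 0.61 278 283 [0.4699 0.1116]
widest 338 [0.6778 0.0026 0.1156] [0.049 0.022 0.008]
wide 1936 [0.5691 0.3921 0.0996] [0.052 0.051 0.009]
narrow 771 [0.6139 0.1078 0.1054] [0.041 0.038 0.009]
nst 210 [ 0.6227 -0.0709  0.1018] [0.022 0.021 0.01 ]
```

View pics/wrist1.png

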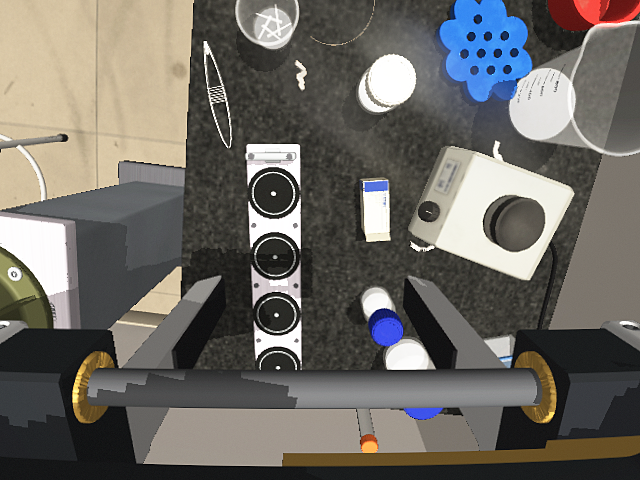

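```bash
python3 g.py .675 .02 .30
```

```text
pos [0.5073 0.2403 0.3052] yaw 1.6966 tool delta [-0.2396  0.1388  0.0052] t 3.95 q [0.38 0.27 1.28 0.   1.6  0.25]
```

The wrist picture shows the four pads at (274,194), (275,257), (277,314) and (278,365), with the end stop at (272,155). The bottles agree with the estimates. Next I'll refine the pads by ellipse fit and head for the widest bottle.

Run:
```python
from h import *
im=cv2.imread('pics/wrist1.png');c=camera('wrist')
T=pose(dict(ee_pos=[.5072,.2401,.3043],eef_rot=[-3.1407,1e-4,1.698]))@np.array(c['T_tool_cam'])
g=cv2.cvtColor(im,cv2.COLOR_BGR2GRAY)
b=(g>75).astype(np.uint8)*255
cn,h=cv2.findContours(255-b,cv2.RETR_LIST,cv2.CHAIN_APPROX_NONE)
for q in cn:
    a=cv2.contourArea(q)
    if 1000<a<3500 and len(q)>20:
        (x,y),(m,M),_=cv2.fitEllipse(q)
        if 250<x<300: print((round(x,1),round(y,1)),round(m,1),round(M,1),int(a),atz(c,x,y,.012,T)[:2].round(4))
```

```text
(278.6, 341.8) 49.8 75.5 1128 [0.4799 0.0212]
(276.3, 314.2) 37.9 40.9 1216 [0.4719 0.0668]
(276.7, 285.7) 52.1 75.7 1230 [0.4681 0.1122]
(274.6, 256.2) 34.7 37.1 1012 [0.4606 0.1564]
(274.6, 256.2) 40.8 42.9 1368 [0.4606 0.1565]
(275.2, 222.1) 55.3 79.1 1440 [0.4566 0.2058]
(273.0, 192.7) 38.0 39.1 1163 [0.4496 0.246 ]
(273.0, 192.8) 44.0 45.2 1558 [0.4496 0.2458]
(273.5, 165.6) 56.3 61.6 1711 [0.4466 0.2822]
```

>>> jog_arm:
  rows:
    - [[-0.022, 0.0126, 0.003], 0, 0.094]
    - [[-0.022, 0.0126, 0.003], 0, 0.094]
    - [[-0.022, 0.0126, 0.003], 0, 0.094]
    - [[-0.022, 0.0126, 0.003], 0, 0.094]
    - [[-0.022, 0.0126, 0.003], 0, 0.094]
    - [[-0.022, 0.0126, 0.003], 0, 0.094]
    - [[-0.022, 0.0126, 0.003], 0, 0.094]
    - [[-0.022, 0.0126, 0.003], 0, 0.094]
    - [[-0.022, 0.0126, 0.003], 0, 0.094]
    - [[-0.022, 0.0126, 0.003], 0, 0.094]
    - [[-0.0196, 0.0126, 0.003], 0, 0.094]
    - [[0, 0, 0.003], 0, 0.094]

```text
time_s: 5.0
ee_pos: [0.6763, 0.0161, 0.2677]
eef_rot: [-3.14, 0.0, 1.693]
force: [-0.2, -0.6, -0.4]
grip_width: 0.0942
grip_force: 0.0
```

>>> jog_arm:
  rows:
    - [[0, 0, 0], 0, 0.094]
    - [[0, 0, 0], 0, 0.094]
    - [[0, 0, 0], 0, 0.094]

```text
time_s: 5.25
ee_pos: [0.6746, 0.0203, 0.2696]
eef_rot: [3.141, 0.0, 1.697]
force: [-0.7, 0.1, 0.2]
grip_width: 0.0939
grip_force: 0.0
```

```bash
sed -i 's/^o=get_obs();print/np.set_printoptions(suppress=True);o=get_obs();print/' w.py; python3 w.py wrist2.png; python3 g.py .677 .018 .08
```

```text
5.25 [0.6746 0.0203 0.2696] [3.141  0.     1.6965]
narrow_mid 0.85 272 128 [0.6167 0.108 ]
narrow_mid 0.55 162 219 [ 0.4977 -0.0098]
narrowest_mid 0.97 263 281 [ 0.6237 -0.0741]
pad_a 0.88 165 218 [ 0.484  -0.0199]
pad_a 0.75 149 72 [0.4591 0.1572]
pad_a 0.67 161 153 [0.4758 0.0629]
rail 0.7 156 110 [0.4655 0.1141]
widest 2299 [0.6769 0.0192 0.1155] [0.055 0.056 0.009]
narrow 1354 [0.615  0.1078 0.106 ] [0.04  0.04  0.008]
nst 383 [ 0.6238 -0.0721  0.1019] [0.024 0.024 0.01 ]
pos [0.6748 0.0196 0.2692] yaw 1.6957 tool delta [-0.0018  0.0019  0.1892] t 5.65 q [-0.03  0.56  0.95 -0.    1.63 -0.15]
```

>>> jog_arm:
  rows:
    - [[0.0, 0.002, 0.025], 0, 0.094]
    - [[0, 0, 0.025], 0, 0.094]
    - [[0, 0, 0.025], 0, 0.094]
    - [[0, 0, 0.025], 0, 0.094]
    - [[0, 0, 0.025], 0, 0.094]
    - [[0, 0, 0.025], 0, 0.094]
    - [[0, 0, 0.02], 0, 0.094]
    - [[0, 0, 0.012], 0, 0.094]
    - [[0, 0, 0], 0, 0.094]
    - [[0, 0, 0], 0, 0.094]

```text
time_s: 6.48
ee_pos: [0.6771, 0.0197, 0.0875]
eef_rot: [3.141, 0.0, 1.696]
force: [-0.1, 0.1, -0.4]
grip_width: 0.094
grip_force: 0.0
```

>>> jog_arm:
  rows:
    - [[0, 0, 0], 0, 0.055]
    - [[0, 0, 0], 0, 0.05]
    - [[0, 0, 0], 0, 0.05]
    - [[0, 0, 0], 0, 0.05]
    - [[0, 0, 0], 0, 0.05]
    - [[0, 0, 0], 0, 0.05]
    - [[0, 0, 0], 0, 0.05]
    - [[0, 0, 0], 0, 0.05]

```text
time_s: 7.15
ee_pos: [0.677, 0.0197, 0.0872]
eef_rot: [3.141, 0.0, 1.696]
force: [0.6, 0.6, 0.8]
grip_width: 0.0549
grip_force: 25.0
```

>>> jog_arm:
  rows:
    - [[0, 0, -0.006], 0, 0.05]
    - [[0, 0, -0.012], 0, 0.05]
    - [[0, 0, -0.02], 0, 0.05]
    - [[0, 0, -0.02], 0, 0.05]
    - [[0, 0, -0.02], 0, 0.05]
    - [[0, 0, -0.02], 0, 0.05]
    - [[0, 0, -0.02], 0, 0.05]
    - [[0, 0, -0.02], 0, 0.05]
    - [[0, 0, -0.012], 0, 0.05]
    - [[0, 0, 0], 0, 0.05]
    - [[0, 0, 0], 0, 0.05]

```text
time_s: 8.07
ee_pos: [0.6769, 0.0197, 0.2377]
eef_rot: [3.141, 0.0, 1.696]
force: [-0.2, -0.3, -3.6]
grip_width: 0.0555
grip_force: 25.0
```

```bash
python3 g.py .4496 .2459 .2372;python3 -c "
from h import *
o=get_obs();print(o['grip_width'],o['grip_force'],o['force'])"
```

```text
pos [0.6769 0.0197 0.2377] yaw 1.6955 tool delta [ 2.528e-01 -1.974e-01  2.000e-04] t 8.0667 q [-0.03  0.57  1.01 -0.    1.56 -0.15]
0.05549179357719164 24.99941736459732 [-0.22838716 -0.33180748 -3.59375799]
```

>>> jog_arm:
  rows:
    - [[0.01, -0.008, 0], 0, 0.05]
    - [[0.018, -0.014, 0], 0, 0.05]
    - [[0.0246, -0.0192, 0], 0, 0.05]
    - [[0.0246, -0.0192, 0], 0, 0.05]
    - [[0.0246, -0.0192, 0], 0, 0.05]
    - [[0.0246, -0.0192, 0], 0, 0.05]
    - [[0.0246, -0.0192, 0], 0, 0.05]
    - [[0.0246, -0.0192, 0], 0, 0.05]
    - [[0.0246, -0.0192, 0], 0, 0.05]
    - [[0.0246, -0.0192, 0], 0, 0.05]
    - [[0.018, -0.014, 0], 0, 0.05]
    - [[0.01, -0.0078, 0], 0, 0.05]

```text
time_s: 9.07
ee_pos: [0.4475, 0.2472, 0.2363]
eef_rot: [-3.14, 0.0, 1.697]
force: [0.3, -0.0, -1.6]
grip_width: 0.0552
grip_force: 25.0
```

>>> jog_arm:
  rows:
    - [[0, 0, 0.01], 0, 0.05]
    - [[0, 0, 0.02], 0, 0.05]
    - [[0, 0, 0.02], 0, 0.05]
    - [[0, 0, 0.02], 0, 0.05]
    - [[0, 0, 0.02], 0, 0.05]
    - [[0, 0, 0.016], 0, 0.05]
    - [[0, 0, 0.01], 0, 0.05]
    - [[0, 0, 0], 0, 0.05]
    - [[0, 0, 0], 0, 0.05]

```text
time_s: 9.82
ee_pos: [0.4498, 0.2455, 0.1208]
eef_rot: [-3.141, 0.0, 1.695]
force: [0.7, -0.0, -1.6]
grip_width: 0.0553
grip_force: 25.0
```

```bash
python3 g.py .4496 .2459 .0994
```

```text
pos [0.4498 0.2455 0.1208] yaw 1.695 tool delta [ 0.0005 -0.0002  0.0214] t 9.8167 q [ 0.43  0.27  1.7  -0.    1.17  0.3 ]
```

>>> jog_arm:
  rows:
    - [[0, 0, 0.006], 0, 0.05]
    - [[0, 0, 0.006], 0, 0.05]
    - [[0, 0, 0.004], 0, 0.05]
    - [[0, 0, 0.002], 0, 0.05]
    - [[0, 0, 0.001], 0, 0.05]
    - [[0, 0, 0.001], 0, 0.05]
    - [[0, 0, 0.001], 0, 0.05]
    - [[0, 0, 0], 0, 0.05]
    - [[0, 0, 0], 0, 0.05]

```text
time_s: 10.57
ee_pos: [0.4496, 0.246, 0.1001]
eef_rot: [3.141, -0.0, 1.696]
force: [0.1, 0.0, -2.6]
grip_width: 0.0552
grip_force: 25.0
```

>>> jog_arm:
  rows:
    - [[0, 0, 0.0005], 0, 0.05]
    - [[0, 0, 0.0005], 0, 0.05]
    - [[0, 0, 0], 0, 0.05]
    - [[0, 0, 0], 0, 0.05]

```text
time_s: 10.9
ee_pos: [0.4497, 0.2461, 0.0992]
eef_rot: [3.141, -0.0, 1.696]
force: [0.1, -0.0, -0.1]
grip_width: 0.0552
grip_force: 25.0
```

>>> jog_arm:
  rows:
    - [[0, 0, 0], 0, 0.06]
    - [[0, 0, 0], 0, 0.066]
    - [[0, 0, 0], 0, 0.075]
    - [[0, 0, 0], 0, 0.094]
    - [[0, 0, 0], 0, 0.094]
    - [[0, 0, 0], 0, 0.094]
    - [[0, 0, 0], 0, 0.094]
    - [[0, 0, 0], 0, 0.094]

```text
time_s: 11.57
ee_pos: [0.4496, 0.2459, 0.099]
eef_rot: [3.142, 0.0, 1.696]
force: [0.0, 0.7, -0.9]
grip_width: 0.0936
grip_force: 0.0
```

>>> jog_arm:
  rows:
    - [[0, 0, -0.01], 0, 0.094]
    - [[0, 0, -0.02], 0, 0.094]
    - [[0, 0, -0.03], 0, 0.094]
    - [[0, 0, -0.03], 0, 0.094]
    - [[0, 0, -0.03], 0, 0.094]
    - [[0, 0, -0.03], 0, 0.094]
    - [[0, 0, -0.02], 0, 0.094]
    - [[0, 0, 0], 0, 0.094]
    - [[0, 0, 0], 0, 0.094]

```text
time_s: 12.32
ee_pos: [0.4497, 0.246, 0.2701]
eef_rot: [3.14, -0.001, 1.696]
force: [-0.6, -0.3, -0.1]
grip_width: 0.0937
grip_force: 0.0
```

```bash
sed -i "s/('widest',.675,.015,.117)/('widest',.675,.015,.117),('Pwidest',.45,.246,.129),('Pwide',.461,.156,.113),('Pnarrow',.472,.067,.119),('Pnst',.483,-.023,.115)/" w.py; python3 w.py wrist3.png; python3 g.py .5685 .391 .25
```

```text
12.3167 [0.4497 0.246  0.2701] [ 3.1397 -0.0006  1.6955]
widest_mid 0.42 314 270 [0.4594 0.1768]
narrow_mid 0.62 424 335 [0.6111 0.1042]
narrow_mid 0.41 313 270 [0.4576 0.1751]
narrowest_mid 0.82 407 445 [ 0.625  -0.0739]
pad_a 0.74 312 270 [0.4586 0.1585]
end_stop 0.8 315 169 [0.4461 0.2929]
rail 0.91 315 299 [0.4687 0.1134]
Pwidest 2436 [0.4493 0.2459 0.1276] [0.055 0.055 0.009]
wide 2293 [0.5689 0.3921 0.0996] [0.051 0.052 0.009]
narrow 128 [0.6015 0.1016 0.1061] [0.017 0.023 0.009]
pos [0.4494 0.2459 0.2686] yaw 1.6956 tool delta [0.1292 0.1362 0.0184] t 12.7167 q [0.43 0.16 1.48 0.   1.5  0.3 ]
```

>>> jog_arm:
  rows:
    - [[0.007, 0.007, 0], 0, 0.094]
    - [[0.015, 0.016, 0], 0, 0.094]
    - [[0.021, 0.022, 0], 0, 0.094]
    - [[0.021, 0.022, 0], 0, 0.094]
    - [[0.021, 0.022, 0], 0, 0.094]
    - [[0.021, 0.022, 0], 0, 0.094]
    - [[0.016, 0.017, 0.01], 0, 0.094]
    - [[0.008, 0.0087, 0.01], 0, 0.094]
    - [[0, 0, 0.02], 0, 0.094]
    - [[0, 0, 0.02], 0, 0.094]
    - [[0, 0, 0], 0, 0.094]
    - [[0, 0, 0], 0, 0.094]

```text
time_s: 13.72
ee_pos: [0.5689, 0.3921, 0.2083]
eef_rot: [-3.14, 0.001, 1.696]
force: [-0.8, 0.1, 1.0]
grip_width: 0.0942
grip_force: 0.0
```

```bash
python3 w.py wrist4.png | grep -w wide; python3 g.py .5689 .3921 .074
```

```text
wide 2496 [0.5691 0.3927 0.0995] [0.05  0.052 0.009]
pos [0.5691 0.392  0.2097] yaw 1.6955 tool delta [ 1.000e-04 -3.000e-04  1.357e-01] t 14.1167 q [0.55 0.61 1.   0.   1.52 0.43]
```

>>> jog_arm:
  rows:
    - [[0, 0, 0.012], 0, 0.094]
    - [[0, 0, 0.022], 0, 0.094]
    - [[0, 0, 0.022], 0, 0.094]
    - [[0, 0, 0.022], 0, 0.094]
    - [[0, 0, 0.022], 0, 0.094]
    - [[0, 0, 0.02], 0, 0.094]
    - [[0, 0, 0.01], 0, 0.094]
    - [[0, 0, 0.005], 0, 0.094]
    - [[0, 0, 0], 0, 0.094]
    - [[0, 0, 0], 0, 0.094]

```text
time_s: 14.95
ee_pos: [0.5694, 0.3922, 0.0749]
eef_rot: [3.141, -0.0, 1.696]
force: [-0.0, 0.3, 0.8]
grip_width: 0.0938
grip_force: 0.0
```

>>> jog_arm:
  rows:
    - [[0, 0, 0], 0, 0.05]
    - [[0, 0, 0], 0, 0.045]
    - [[0, 0, 0], 0, 0.045]
    - [[0, 0, 0], 0, 0.045]
    - [[0, 0, 0], 0, 0.045]
    - [[0, 0, 0], 0, 0.045]
    - [[0, 0, 0], 0, 0.045]
    - [[0, 0, 0], 0, 0.045]
    - [[0, 0, 0], 0, 0.045]

```text
time_s: 15.7
ee_pos: [0.569, 0.3919, 0.074]
eef_rot: [3.142, 0.0, 1.695]
force: [0.2, 0.2, -0.2]
grip_width: 0.0454
grip_force: 0.0
```

>>> jog_arm:
  rows:
    - [[0, 0, -0.006], 0, 0.045]
    - [[0, 0, -0.012], 0, 0.045]
    - [[0, 0, -0.02], 0, 0.045]
    - [[0, 0, -0.02], 0, 0.045]
    - [[0, 0, -0.02], 0, 0.045]
    - [[0, 0, -0.02], 0, 0.045]
    - [[0, 0, -0.02], 0, 0.045]
    - [[0, 0, -0.02], 0, 0.045]
    - [[0, 0, -0.012], 0, 0.045]
    - [[0, 0, 0], 0, 0.045]
    - [[0, 0, 0], 0, 0.045]

```text
time_s: 16.62
ee_pos: [0.5691, 0.392, 0.2243]
eef_rot: [3.141, -0.0, 1.696]
force: [-0.5, -0.0, -0.9]
grip_width: 0.0449
grip_force: 0.0
```

```bash
python3 g.py .4606 .1565 .13
```

```text
pos [0.5691 0.392  0.2243] yaw 1.6955 tool delta [-0.2202 -0.137   0.0941] t 16.6167 q [0.55 0.61 0.98 0.   1.56 0.43]
```

```bash
python3 w.py wrist5.png
python3 - <<'E'
from h import *
a=cv2.imread('pics/wrist5.png');c=camera('scene');save(c,'scene1.png')
s=cv2.cvtColor(c['image'],cv2.COLOR_RGB2BGR)[130:330,200:440];cv2.imwrite('pics/s1c.png',cv2.hconcat([cv2.resize(s,(400,333)),cv2.resize(a,(400,333))]))
E
```

```text
16.6167 [0.5691 0.392  0.2243] [ 3.1409 -0.0003  1.6955]
widest_mid 0.83 187 339 [0.4424 0.2371]
narrow_mid 0.56 321 442 [0.6135 0.1083]
end_stop 0.67 203 275 [0.4441 0.2979]
wide 2282 [0.5688 0.3929 0.0996] [0.05  0.051 0.009]
```

View pics/s1c.png

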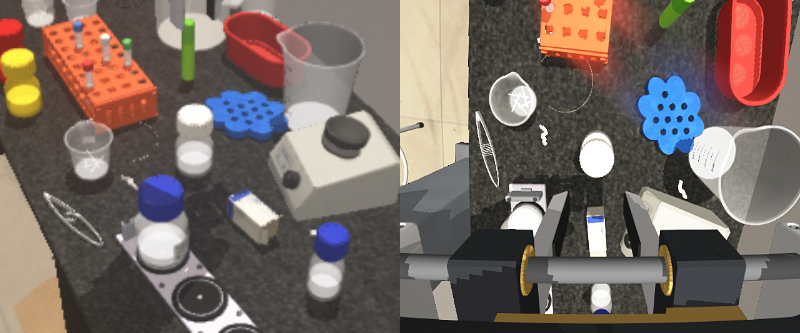

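The wide bottle at (197,135) in the left crop is still upright where it was, so that grasp closed on nothing. I'll repeat it and look during the closing.

>>> jog_arm:
  rows:
    - [[0, 0, 0], 0, 0.094]
    - [[0, 0, 0], 0, 0.094]
    - [[0, 0, 0], 0, 0.094]
    - [[0, 0, 0], 0, 0.094]
    - [[0, 0, 0], 0, 0.094]
    - [[0, 0, 0], 0, 0.094]
    - [[0, 0, 0], 0, 0.094]
    - [[0, 0, 0], 0, 0.094]

```text
time_s: 17.73
ee_pos: [0.569, 0.392, 0.2241]
eef_rot: [-3.142, -0.0, 1.696]
force: [-0.2, 0.4, 0.0]
grip_width: 0.0929
grip_force: 0.0
```

>>> jog_arm:
  rows:
    - [[0, 0, 0.012], 0, 0.094]
    - [[0, 0, 0.022], 0, 0.094]
    - [[0, 0, 0.022], 0, 0.094]
    - [[0, 0, 0.022], 0, 0.094]
    - [[0, 0, 0.022], 0, 0.094]
    - [[0, 0, 0.022], 0, 0.094]
    - [[0, 0, 0.02], 0, 0.094]
    - [[0, 0, 0.008], 0, 0.094]
    - [[0, 0, 0.003], 0, 0.094]
    - [[0, 0, 0], 0, 0.094]
    - [[0, 0, 0], 0, 0.094]

```text
time_s: 18.65
ee_pos: [0.5695, 0.3922, 0.0722]
eef_rot: [3.14, -0.001, 1.696]
force: [0.4, 0.5, -0.9]
grip_width: 0.0938
grip_force: 0.0
```

Run:
```python
from h import *
c=camera('scene');s=cv2.cvtColor(c['image'],cv2.COLOR_RGB2BGR)[110:290,210:450]
o=get_obs();d=camera('wrist');save(d,'wrist6.png');a=cv2.imread('pics/wrist6.png')
cv2.imwrite('pics/s2c.png',cv2.hconcat([cv2.resize(s,(444,333)),cv2.resize(a,(356,333))]))
print(o['ee_pos'],o['grip_width'])
```

```text
[0.56955472 0.39231061 0.07246663] 0.09412344547397125
```

View pics/s2c.png

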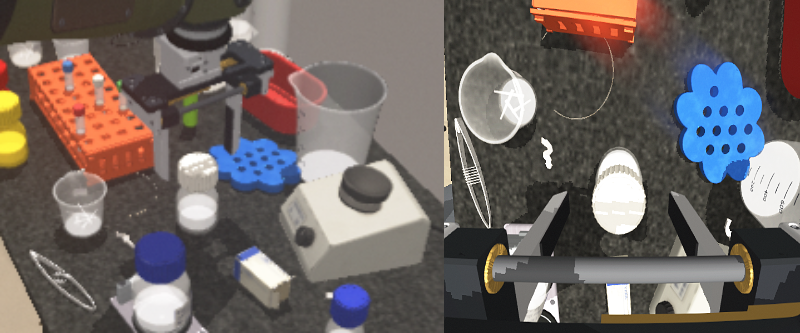

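Run:
```python
from h import *
c=camera('scene');T=wfc(c);o=get_obs();P=pose(o)
K=np.array(c['K'])
def proj(p):
    q=np.linalg.inv(T)@np.r_[p,1];x=np.array([q[0],-q[1]])/-q[2];x=x*(1+c['k1']*(x@x));return K[:2,:2]@x+K[:2,2]
im=cv2.cvtColor(c['image'],cv2.COLOR_RGB2BGR)[130:250,240:400];im=cv2.resize(im,(800,600),interpolation=cv2.INTER_CUBIC)
def mk(p,col):
    u=proj(p);cv2.circle(im,tuple(int(a) for a in (u-[240,130])*5),5,col,-1);print(p,u.round(1))
for s in(-.047,0,.047): mk((P@[0,s,0,1])[:3],(0,0,255))
for z in(0,.101): mk([.569,.3925,z],(0,255,0))
cv2.imwrite('pics/s3c.png',im)
```

```text
[0.5228323  0.3863791  0.07224349] [298.7 213. ]
[0.56946698 0.39222719 0.07232402] [315.2 206.2]
[0.61610166 0.39807528 0.07240455] [331.2 199.7]
[0.569, 0.3925, 0] [314.7 228.5]
[0.569, 0.3925, 0.101] [315.1 196.8]
```

View pics/s3c.png

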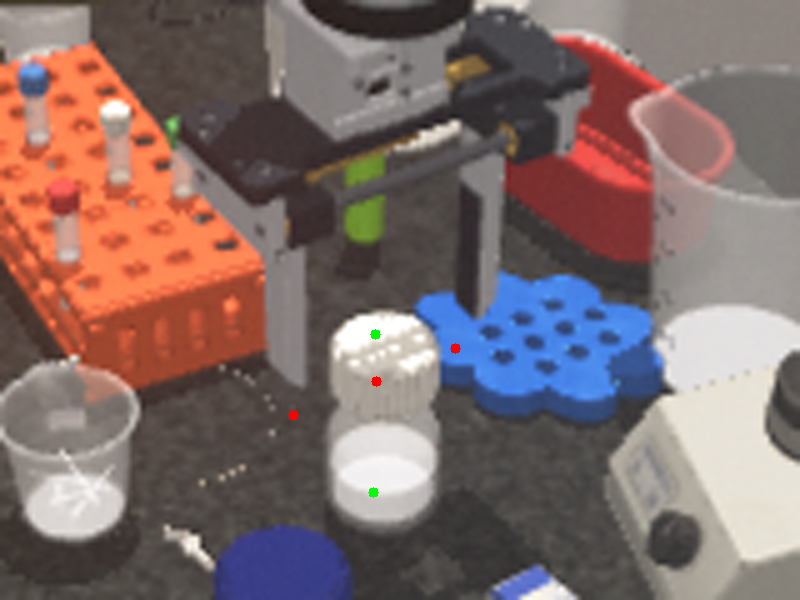

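The red dots, my projected fingertips, lie about 6 px below the real tips at (300,385) and (478,315). I'll measure the tips by range.

Run:
```python
from h import *
o=get_obs();P=np.linalg.inv(pose(o))
for n in('scene','wrist'):
    c=camera(n);T=wfc(c,o)
    v,u=np.mgrid[0:480,0:640];xy=cv2.undistortPoints(np.stack([u,v],-1).reshape(-1,1,2).astype(float),np.array(c['K']),np.array([c['k1'],0,0,0,0.]))[:,0]
    z=c['range_z'].ravel();w=(np.c_[xy[:,0],-xy[:,1],-np.ones(len(xy))]*z[:,None])@T[:3,:3].T+T[:3,3]
    t=w@P[:3,:3].T+P[:3,3]
    for s in(-1,1):
        m=(z>0)&(abs(t[:,1]*s-.052)<.015)&(abs(t[:,0])<.03)&(t[:,2]<.02)&(t[:,2]>-.07);q=t[m]
        print(n,s,m.sum(),[q[(q[:,2]>a)&(q[:,2]<=a+.01)].mean(0).round(3).tolist()+[int(((q[:,2]>a)&(q[:,2]<=a+.01)).sum())] for a in np.arange(-.06,.02,.01) if ((q[:,2]>a)&(q[:,2]<=a+.01)).any()])
    for (a,b) in [((298),(205)),(297,200),(335,190)] if n=='scene' else []: print((P@np.r_[byrange(c,a,b,T),1])[:3].round(3))
    m=(z>0)&(np.hypot(w[:,0]-.569,w[:,1]-.39)<.045)&(w[:,2]>.03);q=w[m]
    for a in(.03,.05,.07,.08,.09,.098): 
        r=q[(q[:,2]>a)&(q[:,2]<a+.006)]
        if len(r):print(n,a,len(r),r.min(0).round(3),r.max(0).round(3))
```

```text
scene -1 114 [[-0.007, -0.054, -0.055, 31], [-0.006, -0.054, -0.045, 31], [-0.007, -0.054, -0.036, 22], [-0.011, -0.049, -0.028, 3]]
scene 1 120 [[-0.008, 0.052, -0.055, 29], [-0.006, 0.051, -0.045, 26], [-0.007, 0.051, -0.036, 29], [-0.004, 0.05, -0.028, 9]]
[-0.01  -0.054 -0.034]
[-0.011 -0.058 -0.052]
[-0.013  0.048 -0.038]
scene 0.03 33 [0.542 0.358 0.03 ] [0.586 0.397 0.036]
scene 0.05 75 [0.546 0.362 0.05 ] [0.595 0.401 0.056]
scene 0.07 21 [0.546 0.362 0.071] [0.591 0.399 0.076]
scene 0.08 44 [0.546 0.361 0.08 ] [0.591 0.398 0.086]
scene 0.09 42 [0.545 0.36  0.09 ] [0.59  0.401 0.096]
scene 0.098 198 [0.545 0.362 0.098] [0.595 0.411 0.103]
wrist -1 1768 [[0.007, -0.05, -0.055, 456], [0.007, -0.05, -0.045, 393], [0.007, -0.05, -0.035, 315], [0.004, -0.048, -0.029, 50]]
wrist 1 1785 [[0.007, 0.05, -0.055, 463], [0.007, 0.05, -0.045, 404], [0.007, 0.049, -0.035, 306], [0.005, 0.047, -0.029, 52]]
wrist 0.03 115 [0.543 0.402 0.03 ] [0.592 0.421 0.036]
wrist 0.05 656 [0.543 0.395 0.05 ] [0.594 0.419 0.056]
wrist 0.07 12 [0.548 0.406 0.075] [0.583 0.418 0.076]
wrist 0.08 212 [0.544 0.397 0.08 ] [0.591 0.419 0.086]
wrist 0.09 272 [0.543 0.383 0.09 ] [0.595 0.419 0.096]
wrist 0.098 6691 [0.543 0.367 0.098] [0.595 0.419 0.104]
```

Both cameras put the open fingertips 29 mm short of the reported TCP, so they only reached the top of the cap. I'll go 24 mm lower.

>>> jog_arm:
  rows:
    - [[0, 0, 0.006], 0, 0.094]
    - [[0, 0, 0.008], 0, 0.094]
    - [[0, 0, 0.006], 0, 0.094]
    - [[0, 0, 0.004], 0, 0.094]
    - [[0, 0, 0], 0, 0.094]

```text
time_s: 19.32
ee_pos: [0.5684, 0.3916, 0.0454]
eef_rot: [-3.14, 0.001, 1.695]
force: [0.2, 0.2, -0.6]
grip_width: 0.094
grip_force: 0.0
```

>>> jog_arm:
  rows:
    - [[0, 0, 0], 0, 0.05]
    - [[0, 0, 0], 0, 0.045]
    - [[0, 0, 0], 0, 0.045]
    - [[0, 0, 0], 0, 0.045]
    - [[0, 0, 0], 0, 0.045]
    - [[0, 0, 0], 0, 0.045]
    - [[0, 0, 0], 0, 0.045]
    - [[0, 0, 0], 0, 0.045]
    - [[0, 0, 0], 0, 0.045]

```text
time_s: 20.07
ee_pos: [0.5691, 0.392, 0.0472]
eef_rot: [3.141, -0.0, 1.696]
force: [0.0, 0.2, 1.4]
grip_width: 0.0566
grip_force: 25.0
```

```bash
cat > tip.py <<'E'
from h import *
o=get_obs();P=np.linalg.inv(pose(o));c=camera('wrist');T=wfc(c,o);save(c,'tip.png')
v,u=np.mgrid[0:480,0:640];xy=cv2.undistortPoints(np.stack([u,v],-1).reshape(-1,1,2).astype(float),np.array(c['K']),np.array([c['k1'],0,0,0,0.]))[:,0]
z=c['range_z'].ravel();w=(np.c_[xy[:,0],-xy[:,1],-np.ones(len(xy))]*z[:,None])@T[:3,:3].T+T[:3,3]
t=w@P[:3,:3].T+P[:3,3];g=o['grip_width']/2+.006
for s in(-1,1):
    m=(z>0)&(abs(t[:,1]*s-g)<.008)&(abs(t[:,0])<.02)&(t[:,2]>-.08);q=t[m]
    h,e=np.histogram(q[:,2],np.arange(-.08,.08,.01));print(s,dict(zip(e.round(2).tolist(),h.tolist())))
print(o['ee_pos'],o['grip_width'],o['grip_force'])
E
python3 tip.py
```

```text
-1 {-0.08: 543, -0.07: 461, -0.06: 386, -0.05: 323, -0.04: 231, -0.03: 37, -0.02: 0, -0.01: 10, -0.0: 17, 0.01: 0, 0.02: 0, 0.03: 0, 0.04: 874, 0.05: 0, 0.06: 0}
1 {-0.08: 540, -0.07: 455, -0.06: 382, -0.05: 325, -0.04: 236, -0.03: 36, -0.02: 0, -0.01: 11, -0.0: 9, 0.01: 0, 0.02: 0, 0.03: 0, 0.04: 887, 0.05: 0, 0.06: 0}
[0.56907974 0.39195667 0.04715654] 0.05660909312881769 24.996439218521118
```

>>> jog_arm:
  rows:
    - [[0, 0, -0.006], 0, 0.045]
    - [[0, 0, -0.012], 0, 0.045]
    - [[0, 0, -0.02], 0, 0.045]
    - [[0, 0, -0.02], 0, 0.045]
    - [[0, 0, -0.02], 0, 0.045]
    - [[0, 0, -0.02], 0, 0.045]
    - [[0, 0, -0.02], 0, 0.045]
    - [[0, 0, -0.02], 0, 0.045]
    - [[0, 0, -0.012], 0, 0.045]
    - [[0, 0, 0], 0, 0.045]
    - [[0, 0, 0], 0, 0.045]

```text
time_s: 21.03
ee_pos: [0.569, 0.3919, 0.1972]
eef_rot: [3.141, -0.0, 1.696]
force: [-0.3, -0.2, -2.8]
grip_width: 0.0561
grip_force: 25.0
```

```bash
python3 - <<'E'
from h import *
c=camera('scene');s=cv2.cvtColor(c['image'],cv2.COLOR_RGB2BGR)[90:270,210:450]
o=get_obs();d=camera('wrist');save(d,'wrist7.png');a=cv2.imread('pics/wrist7.png')
cv2.imwrite('pics/s4c.png',cv2.hconcat([cv2.resize(s,(444,333)),cv2.resize(a,(356,333))]))
print(o['ee_pos'],o['grip_width'],o['grip_force'],o['force'])
E
python3 g.py .4606 .1565 .197
```

```text
[0.56872223 0.39176796 0.19600229] 0.05643852041318076 24.99361664056778 [ 0.40436922 -0.94442344 -2.56976103]
pos [0.5686 0.3917 0.1955] yaw 1.6956 tool delta [-0.2199 -0.1364 -0.001 ] t 21.1333 q [ 0.55  0.62  1.02 -0.    1.5   0.43]
```

View pics/s4c.png

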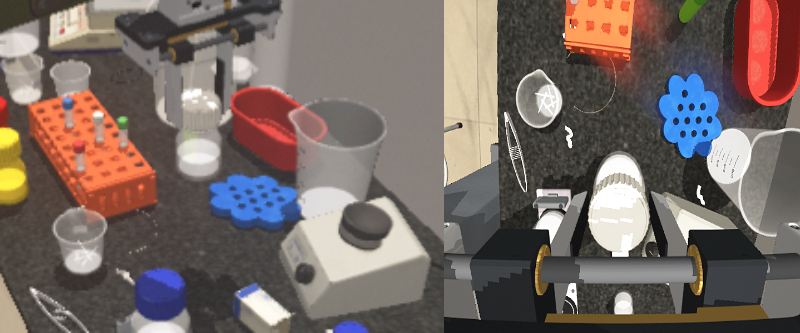

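The bottle hangs upright between the fingers, at about (198,140) in the left crop. Next is the carry to the second pad.

>>> jog_arm:
  rows:
    - [[-0.01, -0.006, 0], 0, 0.045]
    - [[-0.016, -0.0098, 0], 0, 0.045]
    - [[-0.0211, -0.013, 0], 0, 0.045]
    - [[-0.0211, -0.013, 0], 0, 0.045]
    - [[-0.0211, -0.013, 0], 0, 0.045]
    - [[-0.0211, -0.013, 0], 0, 0.045]
    - [[-0.0211, -0.013, 0], 0, 0.045]
    - [[-0.0211, -0.013, 0], 0, 0.045]
    - [[-0.0211, -0.013, 0], 0, 0.045]
    - [[-0.0211, -0.013, 0], 0, 0.045]
    - [[-0.016, -0.0098, 0], 0, 0.045]
    - [[-0.01, -0.006, 0], 0, 0.045]

```text
time_s: 22.13
ee_pos: [0.4609, 0.1545, 0.1962]
eef_rot: [-3.14, 0.0, 1.695]
force: [0.6, -0.6, -2.3]
grip_width: 0.0566
grip_force: 25.0
```

>>> jog_arm:
  rows:
    - [[0, 0, 0], 0, 0.045]
    - [[0, 0, 0], 0, 0.045]
    - [[0, 0, 0.01], 0, 0.045]
    - [[0, 0, 0.02], 0, 0.045]
    - [[0, 0, 0.02], 0, 0.045]
    - [[0, 0, 0.02], 0, 0.045]
    - [[0, 0, 0.02], 0, 0.045]
    - [[0, 0, 0.016], 0, 0.045]
    - [[0, 0, 0.012], 0, 0.045]
    - [[0, 0, 0], 0, 0.045]
    - [[0, 0, 0], 0, 0.045]

```text
time_s: 23.05
ee_pos: [0.4616, 0.1565, 0.0782]
eef_rot: [-3.14, 0.0, 1.696]
force: [-0.2, -0.3, -1.1]
grip_width: 0.0566
grip_force: 25.0
```

```bash
python3 g.py .4606 .1565 .0592; python3 w.py wrist8.png | grep -E "Pwide|^wide"
```

```text
pos [0.4616 0.1565 0.0782] yaw 1.6963 tool delta [ 0.0002 -0.001   0.019 ] t 23.05 q [0.25 0.28 1.8  0.   1.06 0.13]
Pwidest 14854 [0.4496 0.246  0.1282] [0.056 0.057 0.008]
Pwide 1129 [0.46   0.1649 0.113 ] [0.079 0.037 0.012]
```

>>> jog_arm:
  rows:
    - [[0, -0.001, 0.006], 0, 0.045]
    - [[0, 0, 0.006], 0, 0.045]
    - [[0, 0, 0.003], 0, 0.045]
    - [[0, 0, 0.0015], 0, 0.045]
    - [[0, 0, 0.001], 0, 0.045]
    - [[0, 0, 0.001], 0, 0.045]
    - [[0, 0, 0], 0, 0.045]
    - [[0, 0, 0], 0, 0.045]

```text
time_s: 24.12
ee_pos: [0.461, 0.1559, 0.0606]
eef_rot: [3.141, -0.0, 1.696]
force: [-0.6, -0.8, -1.8]
grip_width: 0.0565
grip_force: 25.0
```

>>> jog_arm:
  rows:
    - [[0, 0, 0.0005], 0, 0.045]
    - [[0, 0, 0], 0, 0.045]
    - [[0, 0, 0], 0, 0.045]

```text
time_s: 24.37
ee_pos: [0.461, 0.1559, 0.0601]
eef_rot: [3.142, 0.0, 1.696]
force: [-0.0, -0.7, -2.1]
grip_width: 0.0563
grip_force: 25.0
```

>>> jog_arm:
  rows:
    - [[0, 0, 0.0005], 0, 0.045]
    - [[0, 0, 0.0005], 0, 0.045]
    - [[0, 0, 0], 0, 0.045]
    - [[0, 0, 0], 0, 0.045]

```text
time_s: 24.7
ee_pos: [0.461, 0.1559, 0.0591]
eef_rot: [3.141, 0.0, 1.696]
force: [0.2, -1.2, 0.0]
grip_width: 0.0567
grip_force: 25.0
```

>>> jog_arm:
  rows:
    - [[0, 0, 0], 0, 0.06]
    - [[0, 0, 0], 0, 0.066]
    - [[0, 0, 0], 0, 0.075]
    - [[0, 0, 0], 0, 0.094]
    - [[0, 0, 0], 0, 0.094]
    - [[0, 0, 0], 0, 0.094]
    - [[0, 0, 0], 0, 0.094]
    - [[0, 0, 0], 0, 0.094]

```text
time_s: 25.37
ee_pos: [0.461, 0.1559, 0.0591]
eef_rot: [3.142, 0.0, 1.696]
force: [0.4, -0.1, 0.5]
grip_width: 0.0937
grip_force: 0.0
```

>>> jog_arm:
  rows:
    - [[0, 0, -0.01], 0, 0.094]
    - [[0, 0, -0.02], 0, 0.094]
    - [[0, 0, -0.03], 0, 0.094]
    - [[0, 0, -0.03], 0, 0.094]
    - [[0, 0, -0.03], 0, 0.094]
    - [[0, 0, -0.03], 0, 0.094]
    - [[0, 0, -0.03], 0, 0.094]
    - [[0, 0, -0.02], 0, 0.094]
    - [[0, 0, 0], 0, 0.094]
    - [[0, 0, 0], 0, 0.094]

```text
time_s: 26.2
ee_pos: [0.4611, 0.1559, 0.2601]
eef_rot: [3.14, -0.0, 1.696]
force: [0.5, 0.5, -0.6]
grip_width: 0.0941
grip_force: 0.0
```

```bash
python3 w.py wrist9.png; python3 g.py .615 .1078 .18
```

```text
26.2 [0.4611 0.1559 0.2601] [ 3.1396 -0.0002  1.6956]
narrow_mid 0.76 433 270 [0.6115 0.1054]
narrowest_mid 0.63 412 399 [ 0.6238 -0.0782]
pad_a 0.85 315 334 [ 0.4852 -0.0218]
pad_a 0.62 318 273 [0.4774 0.068 ]
end_stop 0.57 315 90 [0.4453 0.2941]
rail 0.71 315 239 [0.4689 0.1127]
Pwidest 3066 [0.4495 0.2457 0.1281] [0.055 0.056 0.009]
Pwide 2002 [0.4609 0.1566 0.1115] [0.05  0.052 0.009]
narrow 911 [0.6138 0.1076 0.1055] [0.039 0.039 0.009]
nst 298 [ 0.6227 -0.0719  0.1015] [0.023 0.023 0.009]
pos [0.4608 0.1558 0.2586] yaw 1.6955 tool delta [-0.0668  0.1471  0.0784] t 26.6 q [ 0.25  0.11  1.57 -0.    1.47  0.13]
```

>>> jog_arm:
  rows:
    - [[-0.004, 0.008, 0], 0, 0.094]
    - [[-0.008, 0.018, 0], 0, 0.094]
    - [[-0.011, 0.024, 0.005], 0, 0.094]
    - [[-0.011, 0.024, 0.01], 0, 0.094]
    - [[-0.011, 0.024, 0.01], 0, 0.094]
    - [[-0.011, 0.024, 0.02], 0, 0.094]
    - [[-0.0068, 0.0156, 0.02], 0, 0.094]
    - [[-0.004, 0.009, 0.015], 0, 0.094]
    - [[0, 0, 0], 0, 0.094]
    - [[0, 0, 0], 0, 0.094]
    - [[0, 0, 0], 0, 0.094]

```text
time_s: 27.52
ee_pos: [0.6148, 0.108, 0.1802]
eef_rot: [3.14, -0.0, 1.696]
force: [0.1, 0.1, 0.7]
grip_width: 0.094
grip_force: 0.0
```

```bash
python3 w.py wrist10.png | grep -w narrow; python3 g.py .6145 .1077 .05
```

```text
narrow 1923 [0.6144 0.1075 0.1055] [0.041 0.04  0.009]
pos [0.6147 0.1079 0.1795] yaw 1.6957 tool delta [-0.0002 -0.0003  0.1295] t 27.9167 q [ 0.12  0.47  1.29  0.    1.38 -0.01]
```

>>> jog_arm:
  rows:
    - [[0, 0, 0.01], 0, 0.094]
    - [[0, 0, 0.02], 0, 0.094]
    - [[0, 0, 0.022], 0, 0.094]
    - [[0, 0, 0.022], 0, 0.094]
    - [[0, 0, 0.022], 0, 0.094]
    - [[0, 0, 0.02], 0, 0.094]
    - [[0, 0, 0.01], 0, 0.094]
    - [[0, 0, 0.004], 0, 0.094]
    - [[0, 0, 0], 0, 0.094]
    - [[0, 0, 0], 0, 0.094]

```text
time_s: 28.75
ee_pos: [0.6152, 0.1079, 0.0499]
eef_rot: [3.14, 0.0, 1.696]
force: [0.3, -0.8, 0.1]
grip_width: 0.0941
grip_force: 0.0
```

>>> jog_arm:
  rows:
    - [[0, 0, 0], 0, 0.05]
    - [[0, 0, 0], 0, 0.035]
    - [[0, 0, 0], 0, 0.035]
    - [[0, 0, 0], 0, 0.035]
    - [[0, 0, 0], 0, 0.035]
    - [[0, 0, 0], 0, 0.035]
    - [[0, 0, 0], 0, 0.035]
    - [[0, 0, 0], 0, 0.035]
    - [[0, 0, 0], 0, 0.035]
    - [[0, 0, 0], 0, 0.035]
    - [[0, 0, 0], 0, 0.035]

```text
time_s: 29.67
ee_pos: [0.6147, 0.1078, 0.049]
eef_rot: [-3.142, 0.0, 1.696]
force: [-0.6, 0.9, 0.4]
grip_width: 0.0449
grip_force: 25.0
```

>>> jog_arm:
  rows:
    - [[0, 0, -0.006], 0, 0.035]
    - [[0, 0, -0.012], 0, 0.035]
    - [[0, 0, -0.02], 0, 0.035]
    - [[0, 0, -0.02], 0, 0.035]
    - [[0, 0, -0.02], 0, 0.035]
    - [[0, 0, -0.012], 0, 0.035]
    - [[0, 0, 0], 0, 0.035]
    - [[0, 0, 0], 0, 0.035]

```text
time_s: 30.33
ee_pos: [0.6148, 0.1078, 0.1393]
eef_rot: [3.141, 0.0, 1.696]
force: [0.4, -0.3, -2.2]
grip_width: 0.0444
grip_force: 25.0
```

>>> jog_arm:
  rows:
    - [[-0.001, -0.006, 0], 0, 0.035]
    - [[-0.002, -0.012, 0], 0, 0.035]
    - [[-0.003, -0.018, 0], 0, 0.035]
    - [[-0.003, -0.02, 0], 0, 0.035]
    - [[-0.003, -0.02, 0], 0, 0.035]
    - [[-0.003, -0.02, 0], 0, 0.035]
    - [[-0.003, -0.02, 0], 0, 0.035]
    - [[-0.002, -0.015, 0], 0, 0.035]
    - [[-0.002, -0.01, 0], 0, 0.035]
    - [[-0.0009, -0.0058, 0], 0, 0.035]
    - [[0, 0, 0], 0, 0.035]
    - [[0, 0, 0], 0, 0.035]

```text
time_s: 31.33
ee_pos: [0.4719, 0.0668, 0.1387]
eef_rot: [-3.141, -0.0, 1.695]
force: [0.4, -0.9, -1.5]
grip_width: 0.0443
grip_force: 25.0
```

```bash
python3 g.py .4719 .0668 .061
```

```text
pos [0.4719 0.0668 0.1387] yaw 1.6954 tool delta [-0.      0.0001  0.0777] t 31.3333 q [ 0.06  0.18  1.77  0.    1.19 -0.06]
```

>>> jog_arm:
  rows:
    - [[0, 0, 0.01], 0, 0.035]
    - [[0, 0, 0.018], 0, 0.035]
    - [[0, 0, 0.018], 0, 0.035]
    - [[0, 0, 0.014], 0, 0.035]
    - [[0, 0, 0.008], 0, 0.035]
    - [[0, 0, 0.004], 0, 0.035]
    - [[0, 0, 0.002], 0, 0.035]
    - [[0, 0, 0.002], 0, 0.035]
    - [[0, 0, 0.001], 0, 0.035]
    - [[0, 0, 0], 0, 0.035]
    - [[0, 0, 0], 0, 0.035]

```text
time_s: 32.25
ee_pos: [0.4722, 0.0668, 0.0625]
eef_rot: [3.141, 0.0, 1.696]
force: [-0.3, -0.2, -1.1]
grip_width: 0.0444
grip_force: 25.0
```

>>> jog_arm:
  rows:
    - [[0, 0, 0.0005], 0, 0.035]
    - [[0, 0, 0.0005], 0, 0.035]
    - [[0, 0, 0], 0, 0.035]
    - [[0, 0, 0], 0, 0.035]

```text
time_s: 32.58
ee_pos: [0.4719, 0.0668, 0.0611]
eef_rot: [3.142, 0.0, 1.696]
force: [0.1, 0.4, -1.2]
grip_width: 0.0448
grip_force: 25.0
```

>>> jog_arm:
  rows:
    - [[0, 0, 0.0005], 0, 0.035]
    - [[0, 0, 0], 0, 0.035]
    - [[0, 0, 0], 0, 0.035]
    - [[0, 0, 0], 0, 0.035]

```text
time_s: 32.92
ee_pos: [0.472, 0.0669, 0.061]
eef_rot: [3.141, 0.0, 1.696]
force: [-2.5, -0.0, 5.1]
grip_width: 0.0445
grip_force: 25.0
```

>>> jog_arm:
  rows:
    - [[0, 0, 0], 0, 0.048]
    - [[0, 0, 0], 0, 0.054]
    - [[0, 0, 0], 0, 0.065]
    - [[0, 0, 0], 0, 0.094]
    - [[0, 0, 0], 0, 0.094]
    - [[0, 0, 0], 0, 0.094]
    - [[0, 0, 0], 0, 0.094]
    - [[0, 0, 0], 0, 0.094]
    - [[0, 0, 0], 0, 0.094]

```text
time_s: 33.67
ee_pos: [0.4719, 0.0668, 0.0606]
eef_rot: [3.142, 0.0, 1.696]
force: [0.2, 0.2, 0.1]
grip_width: 0.0931
grip_force: 0.0
```

>>> jog_arm:
  rows:
    - [[0, 0, -0.01], 0, 0.094]
    - [[0, 0, -0.02], 0, 0.094]
    - [[0, 0, -0.03], 0, 0.094]
    - [[0, 0, -0.03], 0, 0.094]
    - [[0, 0, -0.03], 0, 0.094]
    - [[0, 0, -0.03], 0, 0.094]
    - [[0, 0, -0.03], 0, 0.094]
    - [[0, 0, -0.02], 0, 0.094]
    - [[0, 0, 0], 0, 0.094]
    - [[0, 0, 0], 0, 0.094]

```text
time_s: 34.5
ee_pos: [0.472, 0.0669, 0.2615]
eef_rot: [3.14, 0.0, 1.696]
force: [-1.5, -0.8, -0.8]
grip_width: 0.0937
grip_force: 0.0
```

```bash
python3 w.py wrist11.png; python3 g.py .6235 -.072 .18
```

```text
34.5 [0.472  0.0669 0.2615] [3.1397 0.0001 1.6955]
narrow_mid 0.56 311 215 [0.4691 0.0637]
narrowest_mid 0.85 418 332 [ 0.6224 -0.0694]
pad_a 0.91 318 208 [0.4776 0.0656]
pad_a 0.87 314 271 [ 0.4829 -0.0189]
rail 0.81 314 168 [0.4666 0.1146]
Pwidest 3064 [0.4493 0.2401 0.128 ] [0.057 0.045 0.01 ]
Pwide 2320 [0.461  0.1563 0.1119] [0.051 0.051 0.009]
Pnarrow 1273 [0.472  0.0668 0.1175] [0.04  0.039 0.009]
nst 157 [ 0.6197 -0.0742  0.1019] [0.017 0.02  0.009]
pos [0.4718 0.0668 0.2601] yaw 1.6955 tool delta [-0.1566  0.1333  0.08  ] t 34.9 q [ 0.06  0.08  1.59 -0.    1.47 -0.06]
```

>>> jog_arm:
  rows:
    - [[-0.008, 0.007, 0], 0, 0.094]
    - [[-0.018, 0.015, 0], 0, 0.094]
    - [[-0.025, 0.022, 0.005], 0, 0.094]
    - [[-0.026, 0.022, 0.01], 0, 0.094]
    - [[-0.026, 0.022, 0.01], 0, 0.094]
    - [[-0.026, 0.022, 0.02], 0, 0.094]
    - [[-0.018, 0.015, 0.02], 0, 0.094]
    - [[-0.0096, 0.0083, 0.015], 0, 0.094]
    - [[0, 0, 0], 0, 0.08]
    - [[0, 0, 0], 0, 0.08]
    - [[0, 0, 0], 0, 0.08]

```text
time_s: 35.82
ee_pos: [0.6237, -0.0716, 0.1817]
eef_rot: [3.14, 0.0, 1.696]
force: [-0.0, -0.3, -0.1]
grip_width: 0.0804
grip_force: 0.0
```

```bash
python3 w.py wrist12.png | grep -E "nst|narrowest"; python3 g.py .6235 -.072 .045
```

```text
narrowest_mid 0.79 315 228 [ 0.6245 -0.0715]
narrowest_mid 0.31 177 11 [0.4878 0.0985]
nst 689 [ 0.6238 -0.0728  0.1017] [0.024 0.024 0.009]
pos [ 0.6237 -0.0718  0.181 ] yaw 1.6958 tool delta [-0.0002 -0.0003  0.136 ] t 36.2167 q [-0.17  0.47  1.28 -0.    1.39 -0.3 ]
```

>>> jog_arm:
  rows:
    - [[-0.001, 0, 0.012], 0, 0.08]
    - [[0, 0, 0.022], 0, 0.08]
    - [[0, 0, 0.022], 0, 0.08]
    - [[0, 0, 0.022], 0, 0.08]
    - [[0, 0, 0.022], 0, 0.08]
    - [[0, 0, 0.02], 0, 0.08]
    - [[0, 0, 0.011], 0, 0.08]
    - [[0, 0, 0.005], 0, 0.08]
    - [[0, 0, 0], 0, 0.08]
    - [[0, 0, 0], 0, 0.06]

```text
time_s: 37.05
ee_pos: [0.6242, -0.073, 0.0453]
eef_rot: [3.141, 0.0, 1.696]
force: [-0.2, -0.2, -0.0]
grip_width: 0.0763
grip_force: 0.0
```

>>> jog_arm:
  rows:
    - [[0, 0, 0], 0, 0.035]
    - [[0, 0, 0], 0, 0.03]
    - [[0, 0, 0], 0, 0.025]
    - [[0, 0, 0], 0, 0.015]
    - [[0, 0, 0], 0, 0.01]
    - [[0, 0, 0], 0, 0.01]
    - [[0, 0, 0], 0, 0.01]
    - [[0, 0, 0], 0, 0.01]
    - [[0, 0, 0], 0, 0.01]
    - [[0, 0, 0], 0, 0.01]
    - [[0, 0, 0], 0, 0.01]
    - [[0, 0, 0], 0, 0.01]
  squeeze: 20

```text
time_s: 38.05
ee_pos: [0.6238, -0.0729, 0.0445]
eef_rot: [-3.142, -0.0, 1.696]
force: [0.7, 0.3, 0.5]
grip_width: 0.0237
grip_force: 20.0
```

>>> jog_arm:
  rows:
    - [[0, 0, -0.006], 0, 0.01]
    - [[0, 0, -0.012], 0, 0.01]
    - [[0, 0, -0.02], 0, 0.01]
    - [[0, 0, -0.02], 0, 0.01]
    - [[0, 0, -0.02], 0, 0.01]
    - [[0, 0, -0.012], 0, 0.01]
    - [[0, 0, 0], 0, 0.01]
    - [[0, 0, 0], 0, 0.01]

```text
time_s: 38.72
ee_pos: [0.6239, -0.0729, 0.1348]
eef_rot: [3.141, 0.0, 1.696]
force: [-0.3, 0.3, -0.9]
grip_width: 0.0236
grip_force: 20.0
```

```bash
python3 - <<'E'
from h import *
c=camera('scene');s=cv2.cvtColor(c['image'],cv2.COLOR_RGB2BGR)[240:420,300:540]
cv2.imwrite('pics/s5c.png',cv2.resize(s,(720,540),interpolation=cv2.INTER_CUBIC));o=get_obs();print(o['grip_width'],o['grip_force'],o['force'])
E
python3 g.py .483 -.0228 .0565
```

```text
0.02369835315433818 19.999899566173553 [ 0.68928475 -0.64089907 -1.78686746]
pos [ 0.6234 -0.0729  0.1338] yaw 1.6955 tool delta [ 0.0672 -0.133   0.0774] t 38.7667 q [-0.17  0.51  1.33 -0.    1.3  -0.3 ]
```

View pics/s5c.png

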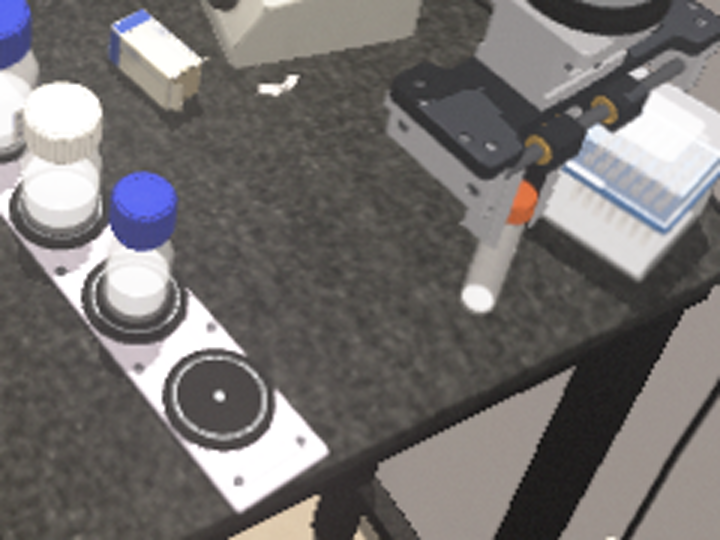

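The tube is held by its cap, at about (518,200) in the crop, and leans only by perspective. The placed bottles look centred on their pads.

>>> jog_arm:
  rows:
    - [[0.003, -0.006, 0], 0, 0.01]
    - [[0.006, -0.012, 0], 0, 0.01]
    - [[0.008, -0.016, 0], 0, 0.01]
    - [[0.009, -0.0175, 0], 0, 0.01]
    - [[0.009, -0.0175, 0], 0, 0.01]
    - [[0.009, -0.0175, 0], 0, 0.01]
    - [[0.009, -0.0175, 0], 0, 0.01]
    - [[0.007, -0.014, 0], 0, 0.01]
    - [[0.005, -0.01, 0], 0, 0.01]
    - [[0.0023, -0.0055, 0], 0, 0.01]
    - [[0, 0, 0], 0, 0.01]
    - [[0, 0, 0], 0, 0.01]

```text
time_s: 39.77
ee_pos: [0.483, -0.0228, 0.1343]
eef_rot: [-3.141, -0.0, 1.696]
force: [-0.2, 0.0, -0.2]
grip_width: 0.024
grip_force: 20.0
```

>>> jog_arm:
  rows:
    - [[0, 0, 0.01], 0, 0.01]
    - [[0, 0, 0.018], 0, 0.01]
    - [[0, 0, 0.018], 0, 0.01]
    - [[0, 0, 0.014], 0, 0.01]
    - [[0, 0, 0.008], 0, 0.01]
    - [[0, 0, 0.004], 0, 0.01]
    - [[0, 0, 0.002], 0, 0.01]
    - [[0, 0, 0.001], 0, 0.01]
    - [[0, 0, 0], 0, 0.01]
    - [[0, 0, 0], 0, 0.01]

```text
time_s: 40.6
ee_pos: [0.4833, -0.0228, 0.0601]
eef_rot: [3.141, 0.0, 1.696]
force: [-0.0, -0.1, -0.2]
grip_width: 0.0236
grip_force: 20.0
```

```bash
python3 g.py .483 -.0228 .0565
```

```text
pos [ 0.4833 -0.0228  0.0601] yaw 1.6955 tool delta [ 0.0001 -0.0003  0.0036] t 40.6 q [-0.12  0.29  1.83  0.    1.02 -0.25]
```

>>> jog_arm:
  rows:
    - [[0, 0, 0.001], 0, 0.01]
    - [[0, 0, 0.001], 0, 0.01]
    - [[0, 0, 0.0005], 0, 0.01]
    - [[0, 0, 0.0005], 0, 0.01]
    - [[0, 0, 0], 0, 0.01]
    - [[0, 0, 0], 0, 0.01]

```text
time_s: 41.1
ee_pos: [0.4829, -0.0228, 0.0565]
eef_rot: [-3.142, 0.0, 1.696]
force: [-0.1, -0.7, -0.8]
grip_width: 0.0237
grip_force: 20.0
```

>>> jog_arm:
  rows:
    - [[0, 0, 0.0005], 0, 0.01]
    - [[0, 0, 0], 0, 0.01]
    - [[0, 0, 0], 0, 0.01]

```text
time_s: 41.35
ee_pos: [0.4832, -0.0228, 0.0565]
eef_rot: [3.141, 0.0, 1.696]
force: [-1.3, -0.0, 5.7]
grip_width: 0.0237
grip_force: 20.0
```

Contact. Releasing slowly, then retreating.

>>> jog_arm:
  rows:
    - [[0, 0, 0], 0, 0.025]
    - [[0, 0, 0], 0, 0.027]
    - [[0, 0, 0], 0, 0.03]
    - [[0, 0, 0], 0, 0.035]
    - [[0, 0, 0], 0, 0.05]
    - [[0, 0, 0], 0, 0.07]
    - [[0, 0, 0], 0, 0.09]
    - [[0, 0, 0], 0, 0.09]
    - [[0, 0, 0], 0, 0.09]
    - [[0, 0, 0], 0, 0.09]
    - [[0, 0, 0], 0, 0.09]
    - [[0, 0, 0], 0, 0.09]

```text
time_s: 42.35
ee_pos: [0.4829, -0.0228, 0.0561]
eef_rot: [-3.142, 0.0, 1.696]
force: [-1.0, 0.4, -0.1]
grip_width: 0.0849
grip_force: 0.0
```

>>> jog_arm:
  rows:
    - [[0, 0, -0.01], 0, 0.09]
    - [[0, 0, -0.02], 0, 0.09]
    - [[0, 0, -0.03], 0, 0.09]
    - [[0, 0, -0.03], 0, 0.09]
    - [[0, 0, -0.03], 0, 0.09]
    - [[0, 0, -0.03], 0, 0.09]
    - [[0, 0, -0.03], 0, 0.09]
    - [[0, 0, -0.03], 0, 0.09]
    - [[0, 0, -0.02], 0, 0.09]
    - [[0, 0, 0], 0, 0.09]
    - [[0, 0, 0], 0, 0.09]

```text
time_s: 43.27
ee_pos: [0.483, -0.0228, 0.2871]
eef_rot: [3.14, 0.0, 1.696]
force: [-0.2, 0.1, -0.8]
grip_width: 0.0899
grip_force: 0.0
```

```bash
python3 w.py wrist13.png
python3 - <<'E'
from h import *
c=camera('scene');s=cv2.cvtColor(c['image'],cv2.COLOR_RGB2BGR)[220:400,240:480]
cv2.imwrite('pics/s6c.png',cv2.resize(s,(800,600),interpolation=cv2.INTER_CUBIC))
E
```

```text
43.2667 [ 0.483  -0.0228  0.2871] [3.1397 0.0005 1.6955]
wide_mid 0.83 313 46 [0.4605 0.1588]
narrow_mid 0.59 315 129 [0.4736 0.0698]
narrowest_mid 0.97 311 211 [ 0.4805 -0.026 ]
pad_a 0.85 315 200 [ 0.4851 -0.0184]
rail 0.96 314 97 [0.4667 0.1111]
Pwide 2432 [0.4613 0.1567 0.1118] [0.051 0.051 0.009]
Pnarrow 1247 [0.4719 0.0663 0.1189] [0.04  0.039 0.008]
Pnst 400 [ 0.4831 -0.0224  0.1141] [0.023 0.023 0.009]
```

View pics/s6c.png

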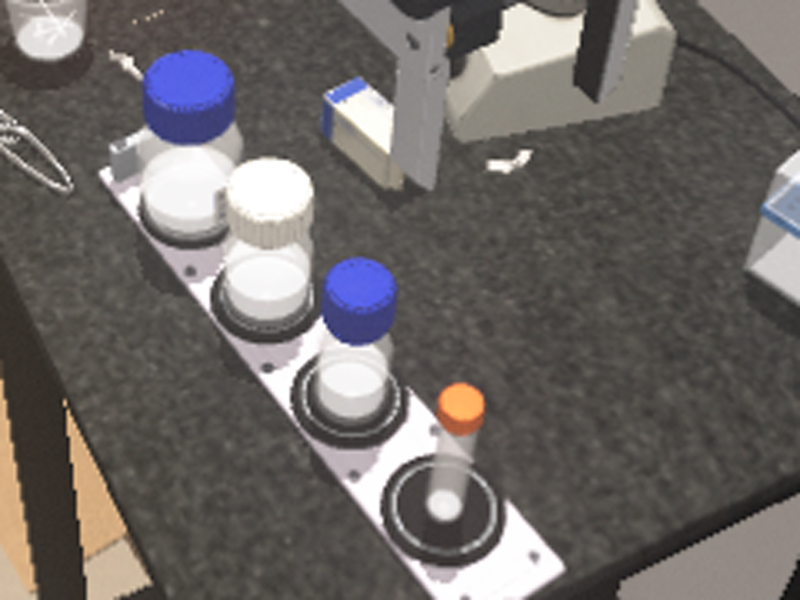

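View pics/wrist13.png

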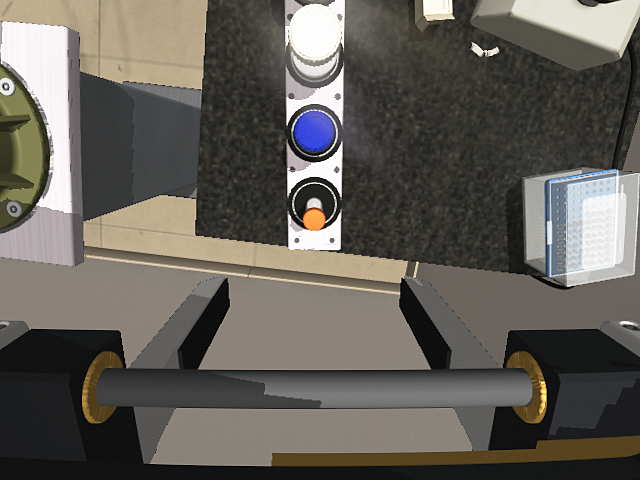

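All four stand centred, widest at the end stop down to the tube at the open end. The tube foot is at (445,505) against the pad centre at (441,508), and the gripper is clear.

```bash
python3 -c "
from station import *
print(hand_in())"
```

```text
the job is handed in; nothing more can be done
None
```

I handed the job in with all four containers standing upright and released on the pads, centred to within about 1 mm by the wrist camera, widest next to the end stop and narrowing to the tube at the open end; the robot clock was at about 43 s and the hand-in returned no verdict.

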